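Pack three pocket books by size and close the box

TASK

Pack the three thin pocket books flat into the open cardboard box as one neat pile in its middle, long sides along the box's long sides: black at the bottom, red on it, blue on top, each centred on the one below. Then put the lid on the box the long way round so that it sits fully home, and let go. Leave the thick green book, the phone and the flower pot where they are.

Things in the scene. Friction and masses are not known exactly. Their poses are not given: they have to be found in the camera images.
- black_book: the thin black pocket book lying flat, 104 x 64 x 22 mm (length along its x, width along its y, thickness z), white page edges; origin at the centre of its underside, z up; rigid, under 0.3 kg; grip it from above across its width
- red_book: the thin red pocket book lying flat, 92 x 58 x 16 mm (length along its x, width along its y, thickness z), white page edges; origin at the centre of its underside, z up; rigid, under 0.3 kg; grip it from above across its width
- blue_book: the thin blue pocket book lying flat, 80 x 50 x 14 mm (length along its x, width along its y, thickness z), white page edges; origin at the centre of its underside, z up; rigid, under 0.3 kg; grip it from above across its width
- green_book: a thick green pocket book, 100 x 64 x 34 mm, loose, lying among the others; it does not fit in with the rest and stays where it is; origin at the centre of its underside
- box: open cardboard box, fixed, 180 (x) x 154 (y) x 69 mm high outside; walls and floor 5 mm, inside 170 x 144 mm, 64 mm deep; a red fill line runs round the inside 57 mm above its floor: the lid goes home only if all lies below it (the three books piled flat are 52 mm high); origin at the centre of its underside, z up
- lid: loose cardboard lid, right way up, 0.2 kg: plate 190 x 164 x 5 mm (x by y) on a centred plug 156 x 130 x 7 mm that enters the box mouth with 7 mm to spare each side; on top a centred dark wooden bar pull 70 (x) x 18 (y) x 30 mm tall. Origin: centre of the plug underside; plate top at z 12, pull top at z 42 mm. Home, plate on the rim, its origin is 62 mm above the box origin; half turn allowed
- phone: a phone lying on the table, loose, 146 x 71 x 8 mm, to be left alone; origin at the centre of its underside
- flowers: a small copper pot of red flowers, loose, 72 mm across the pot and 150 mm tall, to be left alone; origin at the centre of its underside

How it is judged:
By the outcome, as a careful person would: the job done as asked, in the order asked, and still so for the second after the job is handed in, with the robot touching nothing.
It also fails if it takes over 128 s, if anything falls off the work surface, if the arm or the gripper's body presses on something with over 40 N, if the wrist force passes 120 N, or if a joint passes its speed limit or range.

ROBOT

A 6-joint arm with a two-finger parallel gripper is mounted at the origin on the work surface. World frame = base frame: x ahead of the robot, y to its left, z up, the work surface at z = 0. Lengths are in m, angles in rad, forces in N, time in s.
With the tool pointing down it reaches from about 0.375 to 0.975 m from the base axis. Payload 3.8 kg.
Tool frame: the origin (TCP) lies on the centre line of the jaws, within the pads' length; the fingertips stand ctrl.tcp_to_tips ahead of it and the grasp point (between the pads) is the TCP (ctrl.tcp_to_tips is the distance from the TCP to the fingertips, in m); z points along the fingers, y is the line along which they close (so a half turn about z gives the same grasp; the last joint's range is limited). The gripper opens to 88 mm and grips with 3 to 60 N. Pads are 18 mm wide; open, the fingers measure 123 mm over their backs; the gripper's body (75 mm by 187 mm) begins 45 mm behind the grasp point.
Start: joints at [-0.037, 0.264, 1.604, -0, 1.274, -0.037], TCP at [0.675, -0, 0.258] pointing down, gripper open.
Joint ranges: [-2.63, 2.63], [-0.94, 2.18], [0.31, 2.57], [-1.31, 4.45], [0, 2.66], [-2.55, 2.55]. Speed limits (rad/s): [2.57, 2.57, 3.14, 3.14, 3.14, 3.14].

INTERFACE

Orientations are given as a unit quaternion [x, y, z, w].
In Python, from workcell import ctrl gives the robot as it stands.
- The arm moves only by the tool arm_command, never from a script. Its argument "increments" is a list that holds one entry, the list of rows, each a list of 6 numbers: the shift along the tool's x, y, z in m, then the turn, a rotation vector about the tool's x, y, z in rad. A call has 1 to 20 rows; each row shifts and turns the commanded pose from where the row before left it, along the tool's axes as they then stand; what a row does not reach is not made up. A row lasts 1/10 s, in which the tool goes at most 50 mm and 8.59 degrees, less where a joint would pass 70% of its speed; a pose out of reach is approached as far as the arm can. A call is refused whole if a number of a shift passes 0.05 or a number of a turn 0.15, either way. A call with a gripper value outside its range is refused whole. "hand" is the finger opening in m, from 0 to 0.0881, set as the call begins (left out, the last holds). The fingers move at their own pace and stop on an object; the grip force is fixed at half the most. Time passes only in rows, so rows that do not move let the fingers close. It gives the time, the measured TCP pose, the force, the opening and the grip force at its end, in the units of the state.
- ctrl.get_obs(): the state, without advancing time (a new reading comes with each control period).
- ctrl.snapshot(name): name is "scene" or "side" or "wrist"; returns a dict with "image" (480x640x3 uint8, blue, green, red), "fx", "fy", "cx", "cy" (pixels), "world_from_camera" (4x4, takes a point from camera to world coordinates). Camera axes: x right, y down, z forward; pixel columns grow to the right and rows downward; lengths in m; the calibration is good to about 2 mm. A picture is of the moment at which its call begins. There is no depth.
- ctrl.job_done(): hands the job in; it is judged then, once.
The state is a dict: "clock": time; "joints": joint angles; "qvel": joint speeds; "joint_efforts": joint torques, N m; "eef_pos": TCP position; "tool_rot": TCP orientation; "ft_force": force on the tool from outside, world axes, zero at the start; "ft_torque": the same for the moment, N m; "gripper_width": finger opening in m; "grasp_force": force on a finger pad.
Only numpy, scipy, OpenCV 4.12 (cv2) and the standard library are available. Lean on these libraries where they do the work, as an engineer would, in place of code of your own. Each camera call takes 0.05 s, during which the arm holds its last target. There are 200 camera calls.

## Working session

There is one attempt and no reset: what is moved stays moved. The work goes in short steps, Python scripts to look and compute and a tool call to move; the robot and the scene stay as the last step left them, time stands still between calls to the robot, and variables do not carry over. Pictures are saved under pics/ and viewed, at most 14 in all, crops included, and the job is handed in when it is done.

Besides the shell and the picture viewer there is one more tool, called after ">>>" by a JSON object that holds its "method" and its "body". arm_command: Moves the arm, as the interface text tells. Its arguments: {"type":"object","properties":{"increments":{"type":"array"},"hand":{"type":"number"}},"required":["increments"]}

```bash
mkdir -p pics; ls
python3 - <<'E'
from workcell import ctrl
import cv2,json,numpy as np
o=ctrl.get_obs();print({k:np.round(v,4).tolist() for k,v in o.items()},ctrl.tcp_to_tips)
for n in("scene","side","wrist"):
    s=ctrl.snapshot(n);cv2.imwrite(f"pics/{n}0.png",s["image"]);print(n,s["fx"],s["fy"],s["cx"],s["cy"],np.round(s["world_from_camera"],4).tolist())
E
```

```text
pics
{'clock': 0.0, 'joints': [-0.0369, 0.2648, 1.6054, -0.0, 1.2737, -0.0369], 'qvel': [-0.0014, 0.0012, 0.0006, 0.0012, -0.0011, -0.0005], 'joint_efforts': [-0.001, -50.2114, -35.6872, 0.0726, 0.0292, -0.0002], 'eef_pos': [0.6743, 0.0, 0.2564], 'tool_rot': [0.7071, 0.7071, -0.0008, -0.0008], 'ft_force': [0.3955, -0.3743, 0.6855], 'ft_torque': [-0.0278, 0.0261, -0.0468], 'grasp_force': 0.0, 'gripper_width': 0.0882} 0.019
scene 457.0774282182835 457.0774282182835 325.7058236934986 242.72477366679846 [[0.1218, 0.6134, -0.7803, 1.3765], [0.9924, -0.0876, 0.086, -0.0988], [-0.0156, -0.7849, -0.6195, 0.7025], [0.0, 0.0, 0.0, 1.0]]
side 529.3870124349625 529.3870124349625 328.81893131970304 240.0245225112651 [[0.7969, -0.3226, 0.5108, -0.0772], [-0.6041, -0.4142, 0.6808, -0.8419], [-0.008, -0.8511, -0.525, 0.6972], [0.0, 0.0, 0.0, 1.0]]
wrist 341.0534547869862 341.0534547869862 317.5538972730917 240.47573849875792 [[1.0, 0.0005, -0.002, 0.6744], [-0.0002, -0.9474, -0.32, 0.0839], [-0.0021, 0.32, -0.9474, 0.383], [0.0, 0.0, 0.0, 1.0]]
```

View pics/scene0.png

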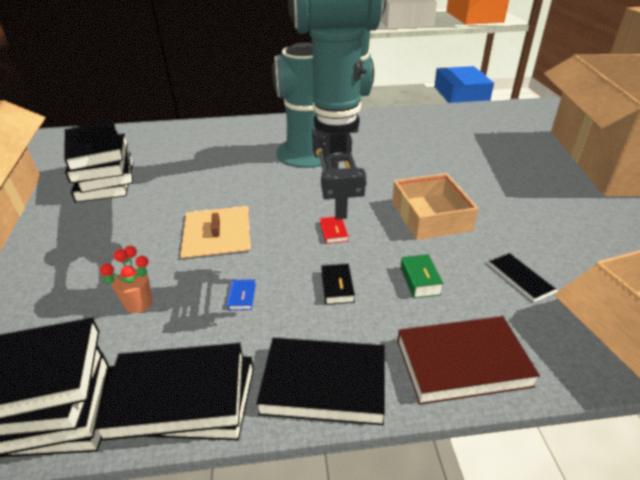

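View pics/side0.png

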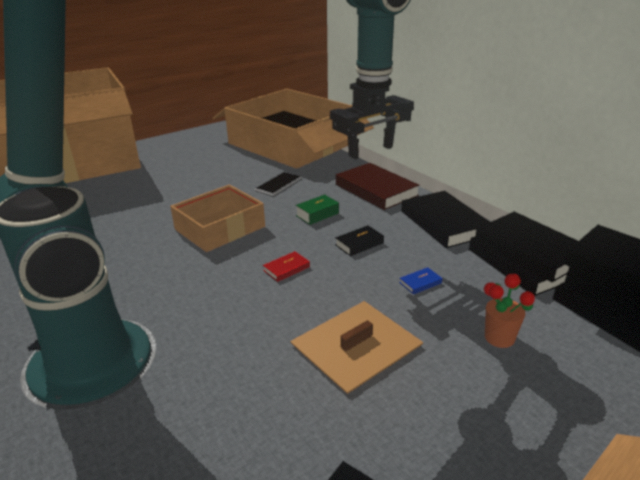

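View pics/wrist0.png

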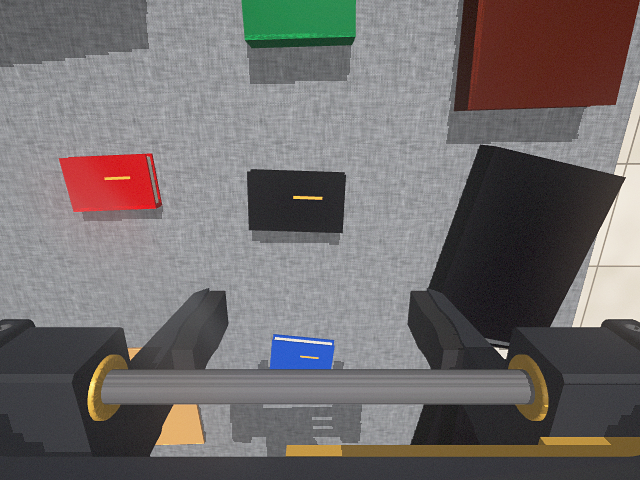

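The scene camera shows black at (338,283), red at (335,230), blue at (242,294), box at (433,205) and lid at (216,232). The side camera shows red at (286,266), blue at (421,280), black at (360,240), box at (218,217) and lid at (357,345). The wrist image shows red at (110,183) and black at (297,200) clearly, with blue partly hidden behind the gripper. I'll fit box silhouettes across the views.

```bash
cat > h.py <<'E'
import cv2,numpy as np
from scipy.optimize import minimize
from scipy.spatial.transform import Rotation as R
from workcell import ctrl
DIM={'black':(.104,.064,.022),'red':(.092,.058,.016),'blue':(.080,.050,.014),'box':(.180,.154,.069),'lid':(.190,.164,.005)}
def proj(s,P):
    T=np.linalg.inv(s["world_from_camera"]);c=P@T[:3,:3].T+T[:3,3]
    return np.c_[s["fx"]*c[:,0]/c[:,2]+s["cx"],s["fy"]*c[:,1]/c[:,2]+s["cy"]]
def ray(s,u,v,z):
    T=np.array(s["world_from_camera"]);d=T[:3,:3]@[(u-s["cx"])/s["fx"],(v-s["cy"])/s["fy"],1]
    return T[:3,3]+d*(z-T[2,3])/d[2]
def mask(s,name,roi):
    x0,y0,x1,y1=roi;im=s["image"];hsv=cv2.cvtColor(im,cv2.COLOR_BGR2HSV);H,S,V=cv2.split(hsv)
    m={'red':((H<8)|(H>172))&(S>120),'blue':(abs(H.astype(int)-115)<12)&(S>120),'black':V<55,
       'box':(abs(H.astype(int)-14)<9)&(S>70),'lid':(abs(H.astype(int)-14)<9)&(S>70)}[name]
    if name in('red','blue','black'):
        m=m|((V>175)&(S<60))
    k=np.zeros_like(V);k[y0:y1,x0:x1]=m[y0:y1,x0:x1]*255
    n,l,st,_=cv2.connectedComponentsWithStats(cv2.morphologyEx(k,cv2.MORPH_CLOSE,np.ones((3,3))))
    k=(l==1+np.argmax(st[1:,4])).astype(np.uint8)
    h=cv2.convexHull(cv2.findContours(k,0,2)[0][0] if False else np.argwhere(k)[:,::-1].astype(np.int32).reshape(-1,1,2)).reshape(-1,2).astype(float)
    c=h.mean(0);  # pixel centres -> outer edge, half a pixel
    return (h+.5*np.sign(h-c)*0.8).astype(np.float32)
def hull(s,name,p):
    L,W,T=DIM[name];x,y,z,a=p
    P=np.array([[i*L/2,j*W/2,k*T] for i in(-1,1) for j in(-1,1) for k in(0,1)])
    P=R.from_euler('z',a).apply(P)+[x,y,z]
    return cv2.convexHull(proj(s,P).astype(np.float32)).reshape(-1,2)
def fit(name,views,p0,freez=True):
    ms=[(s,mask(s,name,roi)) for s,roi in views]
    def cost(q):
        p=np.array(q) if freez else np.array([q[0],q[1],p0[2],q[2]])
        c=0
        for s,m in ms:
            h=hull(s,name,p);I=cv2.intersectConvexConvex(h,m)[0]
            c+=1-I/(cv2.contourArea(h)+cv2.contourArea(m)-I)
        return c/len(ms)
    q0=np.array(p0) if freez else np.array([p0[0],p0[1],p0[3]])
    d=[.01,.01,.01,.1] if freez else [.01,.01,.1]
    best=None
    for da in(-.2,0,.2):
        q=q0.copy();q[-1]+=da
        r=minimize(cost,q,method='Nelder-Mead',options=dict(initial_simplex=np.vstack([q]+[q+np.eye(len(q))[i]*d[i] for i in range(len(q))]),xatol=1e-5,fatol=1e-6,maxiter=2000))
        if best is None or r.fun<best.fun:best=r
    return np.round(best.x,4),round(best.fun,3)
E
python3 - <<'E'
from h import *
S={n:ctrl.snapshot(n) for n in("scene","side","wrist")}
np.save("s0.npy",S,allow_pickle=True)
sc={'red':(315,216,355,248),'blue':(222,275,262,315),'black':(315,258,362,308),'box':(385,168,485,242),'lid':(175,200,257,262)}
si={'red':(258,248,315,284),'blue':(395,263,448,297),'black':(330,222,390,258),'box':(165,180,272,255),'lid':(285,298,428,395)}
wr={'red':(50,145,170,220),'black':(240,162,352,240)}
for n in sc:
    r=sc[n];p=ray(S['scene'],(r[0]+r[2])/2,(r[1]+r[3])/2,0.01)
    v=[(S['scene'],sc[n]),(S['side'],si[n])]
    print(n,p.round(3),*fit(n,v,[p[0],p[1],0,0]))
    if n in wr: print('  +wrist',*fit(n,v+[(S['wrist'],wr[n])],[p[0],p[1],0,0]), *fit(n,[(S['wrist'],wr[n])],[p[0],p[1],0,0],False))
E
```

```text
red [0.464 0.026 0.01 ] [ 4.492e-01  2.400e-02 -1.000e-04  3.230e-02] 0.079
  +wrist [ 4.488e-01  2.420e-02 -1.000e-04  3.560e-02] 0.075 [0.4482 0.0251 0.0254] 0.061
blue [ 0.658 -0.202  0.01 ] [ 6.522e-01 -2.050e-01  5.000e-04 -1.128e-01] 0.094
black [0.65  0.008 0.01 ] [ 0.652   0.0035 -0.0017 -0.0647] 0.115
  +wrist [ 6.502e-01  2.600e-03 -2.000e-04 -4.390e-02] 0.105 [ 0.6501  0.0046 -0.0319] 0.076
box [0.382 0.311 0.01 ] [4.145e-01 2.893e-01 4.000e-04 1.029e-01] 0.028
lid [ 0.417 -0.273  0.01 ] [ 0.4117 -0.2742  0.0073  0.0392] 0.038
```

>>> {"method": "arm_command", "body": {"increments": [[[0.004,-0.024,0.011,0,0,0],[0,0,0.011,0,0,0.134],[0,0,0.011,0,0,0.134],[0,0,0.011,0,0,0.134],[0,0,0.011,0,0,0.134],[0,0,0.011,0,0,0.134],[0,0,0.011,0,0,0.134],[0,0,0.011,0,0,0.134],[0,0,0.011,0,0,0.134],[0,0,0.011,0,0,0.134],[0,0,0.011,0,0,0.134],[0,0,0.011,0,0,0.134],[0,0,0.004,0,0,0.134],[0,0,0,0,0,0.003],[0,0,0,0,0,0],[0,0,0,0,0,0]]]}}

```text
clock: 1.9
eef_pos: [0.6514, 0.004, 0.1223]
tool_rot: [1.0, -0.019, 0.0, -0.0]
ft_force: [-0.1, 0.1, 0.2]
gripper_width: 0.0881
grasp_force: 0.0
```

```bash
cat >> h.py <<'E'
def goto(x,y,z,yaw):
    """tool-frame shift (applied before the turn) and z-turn from the measured pose"""
    o=ctrl.get_obs();M=R.from_quat(o["tool_rot"]);X=M.as_matrix()[:,0];y0=np.arctan2(X[1],X[0])
    print('t',round(o['clock'],2),'pos',np.round(o["eef_pos"],4),'yaw',round(y0,4),'w',round(o['gripper_width'],4),'down',M.as_matrix()[:,2].round(4),'F',np.round(o['ft_force'],1),'j',np.round(o['joints'],2))
    print(' shift',M.inv().apply(np.array([x,y,z])-o["eef_pos"]).round(4),'turn',round(-(yaw-y0),4))
E
python3 -c "
from h import *
goto(.650,.004,.024,-.04)"
```

```text
t 1.9 pos [0.6514 0.004  0.1223] yaw -0.038 w 0.0881 down [ 0.001 -0.    -1.   ] F [-0.1  0.1  0.2] j [-0.03  0.33  1.78  0.    1.03  1.58]
 shift [-0.0015  0.0001  0.0983] turn 0.002
```

>>> {"method": "arm_command", "body": {"increments": [[[-0.001,0,0.03,0,0,0],[0,0,0.03,0,0,0],[0,0,0.02,0,0,0],[0,0,0.01,0,0,0],[0,0,0.008,0,0,0],[0,0,0,0,0,0],[0,0,0,0,0,0],[0,0,0,0,0,0]]]}}

```text
clock: 2.7
eef_pos: [0.6512, 0.004, 0.0251]
tool_rot: [1.0, -0.02, 0.001, 0.0]
ft_force: [0.4, 0.8, 0.9]
gripper_width: 0.0883
grasp_force: 0.0
```

>>> {"method": "arm_command", "body": {"increments": [[[0,0,0,0,0,0],[0,0,0,0,0,0],[0,0,0,0,0,0],[0,0,0,0,0,0],[0,0,0,0,0,0],[0,0,0,0,0,0]]], "hand": 0.05}}

```text
clock: 3.3
eef_pos: [0.6502, 0.004, 0.024]
tool_rot: [1.0, -0.02, 0.0, -0.0]
ft_force: [-0.2, 0.7, 3.2]
gripper_width: 0.064
grasp_force: 30.0
```

>>> {"method": "arm_command", "body": {"increments": [[[0,0,-0.02,0,0,0],[0,0,-0.04,0,0,0],[0,0,-0.04,0,0,0],[0,0,-0.04,0,0,0],[-0.0247,-0.0275,0,0,0,0],[-0.0247,-0.0275,0,0,0,0],[-0.0247,-0.0275,0,0,0,0],[-0.0247,-0.0275,0,0,0,0],[-0.0247,-0.0275,0,0,0,0],[-0.0247,-0.0275,0,0,0,0],[-0.0247,-0.0275,0,0,0,0],[-0.0247,-0.0275,0,0,0,0],[-0.0247,-0.0275,0,0,0,0],[-0.0247,-0.0275,0,0,0,0],[0,0,0,0,0,-0.07],[0,0,0,0,0,-0.07],[0,0,0,0,0,0],[0,0,0,0,0,0],[0,0,0,0,0,0]]]}}

```text
clock: 5.2
eef_pos: [0.4143, 0.2884, 0.1635]
tool_rot: [0.999, 0.049, -0.0, 0.0]
ft_force: [-0.2, 0.3, -1.4]
gripper_width: 0.0638
grasp_force: 30.0
```

```bash
python3 -c "
from h import *
s=ctrl.snapshot('wrist');cv2.imwrite('pics/w1.png',s['image']);np.save('s1.npy',s,allow_pickle=True)
goto(.4145,.2893,.030,.103)"
```

```text
t 5.25 pos [0.4143 0.2884 0.1635] yaw 0.0983 w 0.0638 down [-3.e-04 -2.e-04 -1.e+00] F [-0.  -0.  -1.2] j [0.56 0.02 2.06 0.   1.06 2.03]
 shift [ 0.0003 -0.0009  0.1335] turn -0.0047
```

View pics/w1.png

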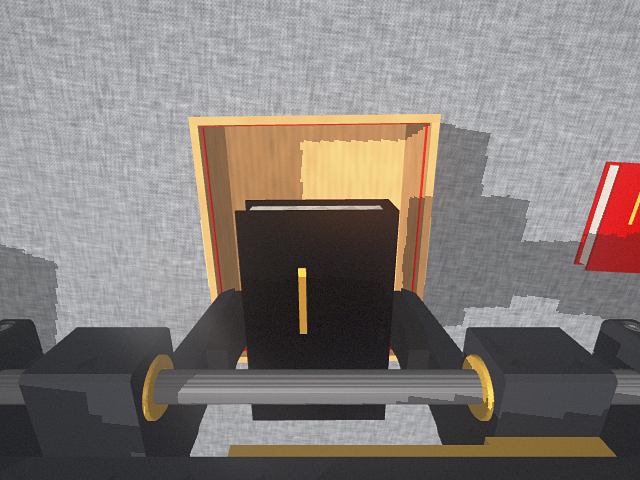

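The wrist image shows the black book held above the box. The box's far rim corners are at about (189,118) and (440,115). I'll check them against the fit.

```bash
python3 -c "
from h import *
s=np.load('s1.npy',allow_pickle=True).item()
P=np.array([[.09,.077,.069],[.09,-.077,.069],[-.09,.077,.069],[-.09,-.077,.069]])
print(proj(s,R.from_euler('z',.103).apply(P)+[.4145,.2893,0]).round(1))
a,b=ray(s,189,117.5,.069),ray(s,440.5,114.5,.069)
d=b-a;print(np.linalg.norm(d),np.arctan2(d[0],-d[1]))
yaw=-np.arctan2(d[0],-d[1]) ;n=np.array([d[1],-d[0]])/np.hypot(*d[:2]);print((a+b)[:2]/2,'centre',(a+b)[:2]/2+n*.09)
"
```

```text
[[189.2 113.7]
 [443.  112.3]
 [218.4 360.9]
 [416.8 360.1]]
0.15306341421542716 0.10917078580774484
[0.5022398  0.29926529] centre [0.41277559 0.28945942]
```

>>> {"method": "arm_command", "body": {"increments": [[[-0.001,-0.001,0.02,0,0,-0.007],[0,0,0.03,0,0,0],[0,0,0.03,0,0,0],[0,0,0.025,0,0,0],[0,0,0.015,0,0,0],[0,0,0.008,0,0,0],[0,0,0.0055,0,0,0],[0,0,0,0,0,0],[0,0,0,0,0,0],[0,0,0,0,0,0]]]}}

```text
clock: 6.25
eef_pos: [0.414, 0.2901, 0.0312]
tool_rot: [0.999, 0.053, 0.001, -0.001]
ft_force: [0.6, -0.1, -1.3]
gripper_width: 0.0641
grasp_force: 30.0
```

>>> {"method": "arm_command", "body": {"increments": [[[0,0,0.001,0,0,0],[0,0,0,0,0,0],[0,0,0,0,0,0]]]}}

```text
clock: 6.55
eef_pos: [0.4133, 0.2897, 0.0294]
tool_rot: [0.999, 0.053, 0.0, -0.0]
ft_force: [0.9, 0.9, -2.1]
gripper_width: 0.0634
grasp_force: 30.0
```

>>> {"method": "arm_command", "body": {"increments": [[[0,0,0,0,0,0],[0,0,0,0,0,0],[0,0,0,0,0,0],[0,0,0,0,0,0],[0,0,-0.01,0,0,0],[0,0,-0.03,0,0,0],[0,0,-0.04,0,0,0],[0,0,-0.045,0,0,0],[0,0,-0.045,0,0,0],[0,0,-0.045,0,0,0],[0,0,0,0,0,0],[0,0,0,0,0,0],[0,0,0,0,0,0]]], "hand": 0.088}}

```text
clock: 7.85
eef_pos: [0.4123, 0.2891, 0.2432]
tool_rot: [0.999, 0.053, -0.001, 0.0]
ft_force: [0.4, -0.4, -0.4]
gripper_width: 0.088
grasp_force: 0.0
```

```bash
python3 -c "
from h import *
s=ctrl.snapshot('wrist');cv2.imwrite('pics/w2.png',s['image']);np.save('s2.npy',s,allow_pickle=True)
goto(.4490,.0245,.120,.03)"
```

```text
t 7.9 pos [0.4121 0.289  0.2425] yaw 0.1068 w 0.0879 down [-0.0027 -0.0017 -1.    ] F [-0.5  0.1 -0.7] j [ 0.56 -0.05  1.98  0.    1.22  2.03]
 shift [0.0089 0.2667 0.1228] turn 0.0768
```

View pics/w2.png

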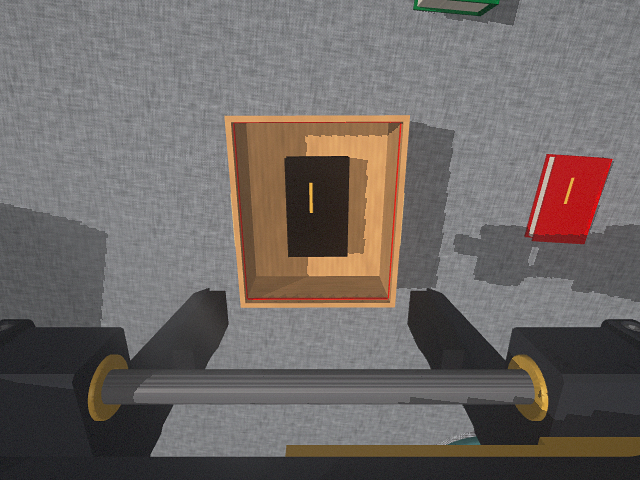

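The black book lies in the box, with its top corners at (285,156), (349,156), (348,256) and (288,257). The rim corners are at (224,116), (410,115), (397,306) and (243,307). Red is at (570,198).

```bash
cat >> h.py <<'E'
def rect(s,px,z):
    """far-left, far-right, near-right, near-left corners -> centre, yaw, length, width"""
    c=np.array([ray(s,u,v,z)[:2] for u,v in px]);f=(c[0]+c[1]-c[2]-c[3])/2;w=(c[0]+c[3]-c[1]-c[2])/2
    return c.mean(0).round(4),np.arctan2(f[1],f[0]).round(3),np.hypot(*f).round(4),np.hypot(*w).round(4)
E
python3 -c "
from h import *
s=np.load('s2.npy',allow_pickle=True).item()
print(rect(s,[(224.5,115.5),(410,115),(396.5,306.5),(242.5,307)],.069))
print(rect(s,[(285,155.5),(349.5,155.5),(348.5,256.5),(287.5,257)],.027))
print(fit('red',[(s,(515,145,620,250))],[.449,.0245,0,.03],False))
"
```

```text
(array([0.4137, 0.2887]), np.float64(0.119), np.float64(0.1792), np.float64(0.1535))
(array([0.4141, 0.2894]), np.float64(0.114), np.float64(0.1063), np.float64(0.0644))
(array([0.448 , 0.0246, 0.0465]), np.float64(0.013))
```

>>> {"method": "arm_command", "body": {"increments": [[[0.00125,0.0445,0,0,0,0],[0.00125,0.0445,0,0,0,0],[0.00125,0.0445,0,0,0,0],[0.00125,0.0445,0.02,0,0,0],[0.00125,0.0445,0.02,0,0,0],[0.00125,0.0442,0.02,0,0,0],[0,0,0.04,0,0,0.067],[0,0,0.04,0,0,0],[0,0,0.01,0,0,0],[0,0,0,0,0,0],[0,0,0,0,0,0],[0,0,0,0,0,0]]]}}

```text
clock: 9.1
eef_pos: [0.4508, 0.0257, 0.0961]
tool_rot: [1.0, 0.02, 0.002, 0.0]
ft_force: [0.9, -0.0, 0.3]
gripper_width: 0.0883
grasp_force: 0.0
```

```bash
python3 -c "
from h import *
goto(.4480,.0246,.023,.04)"
```

```text
t 9.1 pos [0.4508 0.0257 0.0961] yaw 0.0408 w 0.0883 down [ 0.0035  0.     -1.    ] F [ 0.9 -0.   0.3] j [0.   0.   2.22 0.   0.91 1.53]
 shift [-0.0031  0.001   0.0731] turn 0.0008
```

>>> {"method": "arm_command", "body": {"increments": [[[-0.001,0.0005,0.02,0,0,0],[0,0,0.025,0,0,0],[0,0,0.016,0,0,0],[0,0,0.007,0,0,0],[0,0,0.004,0,0,0],[0,0,0,0,0,0],[0,0,0,0,0,0],[0,0,0,0,0,0],[0,0,0,0,0,0]]]}}

```text
clock: 10.0
eef_pos: [0.4486, 0.0247, 0.0229]
tool_rot: [1.0, 0.02, 0.001, 0.0]
ft_force: [0.1, -0.6, -0.1]
gripper_width: 0.0879
grasp_force: 0.0
```

>>> {"method": "arm_command", "body": {"increments": [[[0,0,0,0,0,0],[0,0,0,0,0,0],[0,0,0,0,0,0],[0,0,0,0,0,0],[0,0,0,0,0,0],[0,0,0,0,0,0],[0,0,0,0,0,0]]], "hand": 0.045}}

```text
clock: 10.7
eef_pos: [0.448, 0.0247, 0.0222]
tool_rot: [1.0, 0.02, -0.0, 0.0]
ft_force: [0.4, -1.1, -0.6]
gripper_width: 0.0574
grasp_force: 30.0
```

>>> {"method": "arm_command", "body": {"increments": [[[0,0,-0.02,0,0,0],[0,0,-0.04,0,0,0],[0,0,-0.04,0,0,0],[0,0,-0.04,0,0,0],[-0.004,-0.0443,0,0,0,0],[-0.004,-0.0443,0,0,0,0],[-0.004,-0.0443,0,0,0,0],[-0.004,-0.0443,0,0,0,0],[-0.004,-0.0443,0,0,0,0],[-0.004,-0.0443,0,0,0,0],[0,0,0,0,0,-0.072],[0,0,0,0,0,0],[0,0,0,0,0,0],[0,0,0,0,0,0],[0,0,0,0,0,0]]]}}

```text
clock: 12.2
eef_pos: [0.4137, 0.2884, 0.1621]
tool_rot: [0.999, 0.055, -0.0, 0.0]
ft_force: [-0.2, -0.1, -0.5]
gripper_width: 0.0579
grasp_force: 30.0
```

```bash
python3 -c "
from h import *
goto(.4141,.2892,.0515,.112)"
```

```text
t 12.2 pos [0.4137 0.2884 0.1621] yaw 0.1095 w 0.0579 down [-1.e-04 -2.e-04 -1.e+00] F [-0.2 -0.1 -0.5] j [ 0.56  0.02  2.06 -0.    1.06  2.02]
 shift [ 0.0005 -0.0008  0.1106] turn -0.0025
```

>>> {"method": "arm_command", "body": {"increments": [[[0.0005,-0.0008,0.02,0,0,-0.0025],[0,0,0.03,0,0,0],[0,0,0.03,0,0,0],[0,0,0.016,0,0,0],[0,0,0.01,0,0,0],[0,0,0.006,0,0,0],[0,0,0,0,0,0],[0,0,0,0,0,0],[0,0,0,0,0,0],[0,0,0,0,0,0]]]}}

```text
clock: 13.2
eef_pos: [0.4144, 0.2906, 0.051]
tool_rot: [0.998, 0.057, 0.001, -0.0]
ft_force: [0.3, 0.6, -0.1]
gripper_width: 0.0582
grasp_force: 30.0
```

>>> {"method": "arm_command", "body": {"increments": [[[0,0,0,0,0,0],[0,0,0,0,0,0],[0,0,0,0,0,0],[0,0,0,0,0,0],[0,0,-0.01,0,0,0],[0,0,-0.03,0,0,0],[0,0,-0.04,0,0,0],[0,0,-0.045,0,0,0],[0,0,-0.045,0,0,0],[0,0,-0.03,0,0,0],[0,0,0,0,0,0],[0,0,0,0,0,0],[0,0,0,0,0,0]]], "hand": 0.088}}

```text
clock: 14.5
eef_pos: [0.413, 0.2896, 0.2488]
tool_rot: [0.998, 0.057, -0.001, 0.001]
ft_force: [-0.7, -0.3, 0.2]
gripper_width: 0.088
grasp_force: 0.0
```

```bash
python3 -c "
from h import *
s=ctrl.snapshot('wrist');cv2.imwrite('pics/w3.png',s['image'][90:330,180:460].repeat(2,0).repeat(2,1));np.save('s3.npy',s,allow_pickle=True)
print(fit('red',[(s,(230,120,410,310))],[.4141,.289,.027,.11],False))
goto(.652,-.205,.2,-.11)"
```

```text
(array([0.4146, 0.2911, 0.1117]), np.float64(0.052))
t 14.55 pos [0.4128 0.2895 0.2483] yaw 0.1142 w 0.0876 down [-0.003  -0.0019 -1.    ] F [-0.1 -0.4 -0.3] j [ 0.56 -0.05  1.97 -0.    1.23  2.02]
 shift [0.1814 0.5184 0.0485] turn 0.2242
```

View pics/w3.png

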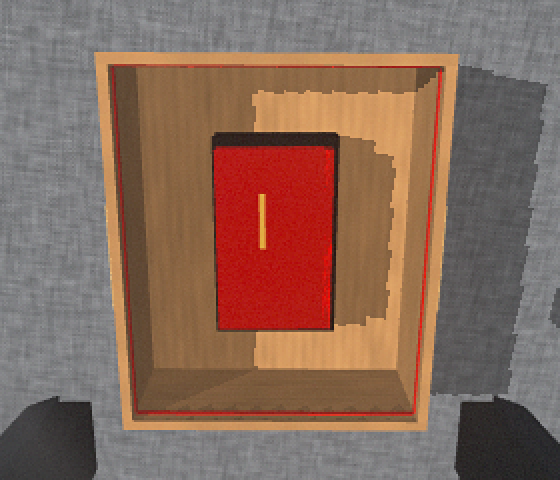

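The red book lies on the black one. Its top corners are at about (287.5,163.5), (347,163.5), (345.5,254.5) and (289,254.5) in full-image pixels, and black's far edge is at row 156.5.

```bash
python3 -c "
from h import *
s=np.load('s3.npy',allow_pickle=True).item()
print('red',rect(s,[(287.5,163),(347.5,163),(345.7,254.7),(289,254.7)],.043))
a,b=ray(s,286.5,156,.027),ray(s,349.3,156,.027);m=(a+b)[:2]/2;u=np.array([np.cos(.113),np.sin(.113)]);print('black',m-.052*u,np.hypot(*(a-b)[:2]))
print('box',rect(s,[(227,116),(409.5,116.5),(395,305),(242,305)],.069))
"
```

```text
red (array([0.4147, 0.2901]), np.float64(0.112), np.float64(0.0938), np.float64(0.0582))
black [0.41484309 0.28967619] 0.062435320720209866
box (array([0.4133, 0.289 ]), np.float64(0.116), np.float64(0.1797), np.float64(0.1545))
```

>>> {"method": "arm_command", "body": {"increments": [[[0.0151,0.0432,0,0,0,0],[0.0151,0.0432,0,0,0,0],[0.0151,0.0432,0,0,0,0],[0.0151,0.0432,0,0,0,0],[0.0151,0.0432,0,0,0,0],[0.0151,0.0432,0,0,0,0],[0.0151,0.0432,0,0,0,0],[0.0151,0.0432,0,0,0,0],[0.0151,0.0432,0,0,0,0],[0.0151,0.0432,0,0,0,0],[0.0151,0.0432,0.01,0,0,0],[0.0151,0.0432,0.01,0,0,0],[0,0,0.01,0,0,0.112],[0,0,0.01,0,0,0.112],[0,0,0,0,0,0],[0,0,0,0,0,0],[0,0,0,0,0,0]]]}}

```text
clock: 16.25
eef_pos: [0.653, -0.2038, 0.2101]
tool_rot: [0.999, -0.054, -0.0, -0.0]
ft_force: [-0.6, -0.2, -0.1]
gripper_width: 0.088
grasp_force: 0.0
```

```bash
python3 -c "
from h import *
s=ctrl.snapshot('wrist');cv2.imwrite('pics/w4.png',s['image']);np.save('s4.npy',s,allow_pickle=True)
(p,c)=fit('blue',[(s,(180,80,460,330))],[.652,-.205,0,-.11],False);print(p,c)
goto(p[0],p[1],.022,p[2])"
```

```text
[ 0.6524 -0.2036 -0.11  ] 0.01
t 16.3 pos [ 0.6532 -0.2038  0.2106] yaw -0.1077 w 0.0882 down [ 4.e-04 -2.e-04 -1.e+00] F [-0.6  0.1 -0.5] j [-0.34  0.31  1.63 -0.    1.2   1.34]
 shift [-9.000e-04 -1.000e-04  1.886e-01] turn 0.0023
```

View pics/w4.png

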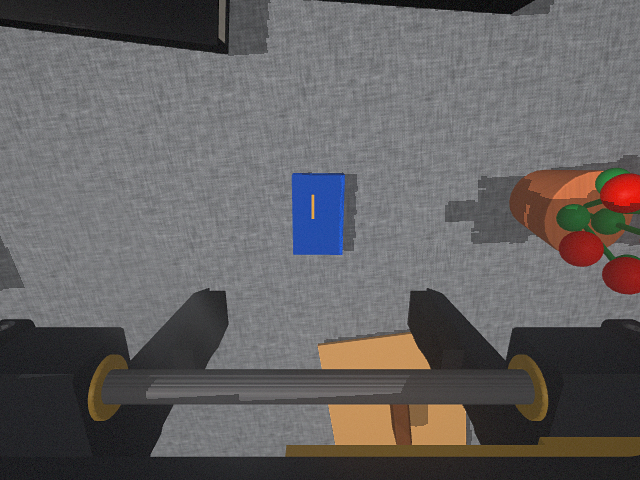

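Blue is clear, with its centre at (318,214). The pot on the right is about 14 cm from the tool axis, and the lid is behind the fingers. I'll descend onto blue.

>>> {"method": "arm_command", "body": {"increments": [[[-0.001,0,0.03,0,0,0.002],[0,0,0.04,0,0,0],[0,0,0.04,0,0,0],[0,0,0.04,0,0,0],[0,0,0.02,0,0,0],[0,0,0.011,0,0,0],[0,0,0.006,0,0,0],[0,0,0,0,0,0],[0,0,0,0,0,0],[0,0,0,0,0,0]]]}}

```text
clock: 17.3
eef_pos: [0.6534, -0.2045, 0.0252]
tool_rot: [0.998, -0.056, 0.002, 0.0]
ft_force: [-0.4, -0.9, 0.4]
gripper_width: 0.088
grasp_force: 0.0
```

>>> {"method": "arm_command", "body": {"increments": [[[0,0,0,0,0,0],[0,0,0,0,0,0],[0,0,0,0,0,0],[0,0,0,0,0,0],[0,0,0,0,0,0],[0,0,0,0,0,0],[0,0,0,0,0,0]]], "hand": 0.035}}

```text
clock: 18.0
eef_pos: [0.652, -0.204, 0.0232]
tool_rot: [0.998, -0.056, -0.0, -0.0]
ft_force: [-0.1, 0.1, 0.2]
gripper_width: 0.0495
grasp_force: 30.0
```

```bash
python3 -c "
from h import *
goto(.4146,.2900,.19,.112)"
```

```text
t 18.0 pos [ 0.652  -0.204   0.0232] yaw -0.1117 w 0.0495 down [-2.e-04  0.e+00 -1.e+00] F [-0.1  0.1  0.2] j [-0.34  0.5   1.76 -0.    0.89  1.34]
 shift [-0.291  -0.4645 -0.1668] turn -0.2237
```

>>> {"method": "arm_command", "body": {"increments": [[[0,0,-0.02,0,0,0],[0,0,-0.047,0,0,0],[0,0,-0.05,0,0,0],[0,0,-0.05,0,0,0],[-0.02425,-0.0387,0,0,0,0],[-0.02425,-0.0387,0,0,0,0],[-0.02425,-0.0387,0,0,0,0],[-0.02425,-0.0387,0,0,0,0],[-0.02425,-0.0387,0,0,0,0],[-0.02425,-0.0387,0,0,0,0],[-0.02425,-0.0387,0,0,0,0],[-0.02425,-0.0387,0,0,0,0],[-0.02425,-0.0387,0,0,0,0],[-0.02425,-0.0387,0,0,0,0],[-0.02425,-0.0387,0,0,0,0],[-0.02425,-0.0387,0,0,0,0],[0,0,0,0,0,-0.112],[0,0,0,0,0,-0.112],[0,0,0,0,0,0],[0,0,0,0,0,0]]]}}

```text
clock: 20.0
eef_pos: [0.4146, 0.2898, 0.1901]
tool_rot: [0.998, 0.055, -0.0, 0.0]
ft_force: [0.5, -0.1, -0.7]
gripper_width: 0.0496
grasp_force: 30.0
```

>>> {"method": "arm_command", "body": {"increments": [[[0,0,0.01,0,0,0],[0,0,0.01,0,0,0],[0,0,0,0,0,0],[0,0,0,0,0,0],[0,0,0,0,0,0]]]}}

```text
clock: 20.5
eef_pos: [0.4148, 0.2898, 0.1702]
tool_rot: [0.998, 0.056, -0.0, 0.0]
ft_force: [0.0, -0.4, -0.6]
gripper_width: 0.0501
grasp_force: 30.0
```

```bash
python3 -c "
from h import *
goto(.4146,.2900,.067,.112)"
```

```text
t 20.5 pos [0.4148 0.2898 0.1702] yaw 0.1117 w 0.0501 down [-0. -0. -1.] F [ 0.  -0.4 -0.6] j [0.56 0.02 2.05 0.   1.07 2.02]
 shift [-0.0002 -0.0002  0.1032] turn -0.0003
```

>>> {"method": "arm_command", "body": {"increments": [[[0,0,0.02,0,0,0],[0,0,0.03,0,0,0],[0,0,0.025,0,0,0],[0,0,0.014,0,0,0],[0,0,0.009,0,0,0],[0,0,0.005,0,0,0],[0,0,0,0,0,0],[0,0,0,0,0,0],[0,0,0,0,0,0],[0,0,0,0,0,0]]]}}

```text
clock: 21.5
eef_pos: [0.4152, 0.2903, 0.068]
tool_rot: [0.998, 0.056, 0.001, -0.0]
ft_force: [-0.1, -0.3, -0.2]
gripper_width: 0.0499
grasp_force: 30.0
```

>>> {"method": "arm_command", "body": {"increments": [[[0,0,0,0,0,0],[0,0,0,0,0,0],[0,0,0,0,0,0],[0,0,0,0,0,0],[0,0,-0.01,0,0,0],[0,0,-0.03,0,0,0],[0,0,-0.04,0,0,0],[0,0,-0.045,0,0,0],[0,0,-0.045,0,0,0],[0,0,-0.015,0,0,0],[0,0,0,0,0,0],[0,0,0,0,0,0],[0,0,0,0,0,0]]], "hand": 0.088}}

```text
clock: 22.8
eef_pos: [0.4133, 0.289, 0.2495]
tool_rot: [0.998, 0.056, -0.002, 0.001]
ft_force: [-0.1, -0.2, -0.3]
gripper_width: 0.0879
grasp_force: 0.0
```

```bash
python3 -c "
from h import *
s=ctrl.snapshot('wrist');cv2.imwrite('pics/w5.png',s['image'][90:330,180:460].repeat(2,0).repeat(2,1));np.save('s5.npy',s,allow_pickle=True)
goto(.4117,-.2742,.25,.039)"
```

```text
t 22.85 pos [0.4133 0.2891 0.2494] yaw 0.1123 w 0.0883 down [-0.0042 -0.0026 -1.    ] F [-0.6 -0.3  0.2] j [ 0.56 -0.05  1.97  0.    1.23  2.02]
 shift [-0.0647  0.5595  0.0009] turn 0.0733
```

View pics/w5.png

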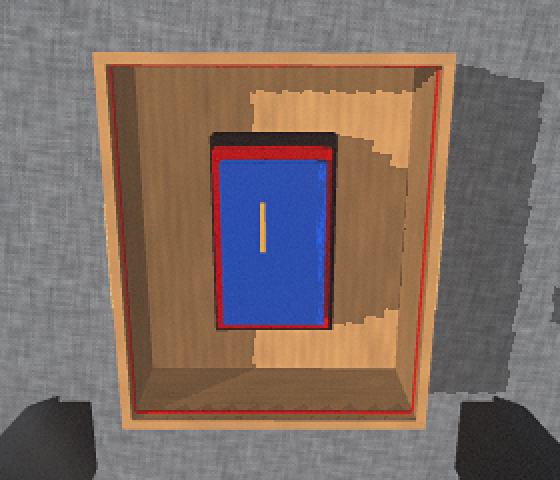

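The three books are piled neatly, with blue at crop pixels (219,160) to (324,326), well centred. I'll move to the lid.

>>> {"method": "arm_command", "body": {"increments": [[[-0.005,0.043,0,0,0,0],[-0.005,0.043,0,0,0,0],[-0.005,0.043,0,0,0,0],[-0.005,0.043,0,0,0,0],[-0.005,0.043,0,0,0,0],[-0.005,0.043,0,0,0,0],[-0.005,0.043,0,0,0,0],[-0.005,0.043,0,0,0,0],[-0.005,0.043,0,0,0,0],[-0.005,0.043,0,0,0,0],[-0.005,0.043,0,0,0,0],[-0.005,0.043,0,0,0,0],[-0.005,0.043,0,0,0,0],[0,0,0,0,0,0.073],[0,0,0,0,0,0],[0,0,0,0,0,0],[0,0,0,0,0,0]]]}}

```text
clock: 24.55
eef_pos: [0.4124, -0.2718, 0.2513]
tool_rot: [1.0, 0.021, -0.001, -0.001]
ft_force: [0.7, -0.2, -0.3]
gripper_width: 0.0883
grasp_force: 0.0
```

```bash
python3 -c "
from h import *
s=np.load('s5.npy',allow_pickle=True).item()
f=lambda x,y:(180+x/2,90+y/2)
print('blue',rect(s,[f(218.5,159),f(327,159),f(325,326.5),f(220,326.5)],.057))
s=ctrl.snapshot('wrist');cv2.imwrite('pics/w6.png',s['image']);np.save('s6.npy',s,allow_pickle=True)
(p,c)=fit('lid',[(s,(150,60,500,330))],[.4117,-.2742,.007,.039],False);print(p,c)
goto(p[0],p[1],.037,p[2])"
```

```text
blue (array([0.4157, 0.2905]), np.float64(0.109), np.float64(0.0827), np.float64(0.0513))
[ 0.4115 -0.2724  0.0413] 0.004
t 24.6 pos [ 0.4126 -0.2718  0.2516] yaw 0.0416 w 0.0881 down [-8.e-04  7.e-04 -1.e+00] F [ 0.3 -0.   0.1] j [-0.63 -0.08  1.99  0.    1.23  0.9 ]
 shift [-0.0009  0.0007  0.2146] turn 0.0003
```

View pics/w6.png

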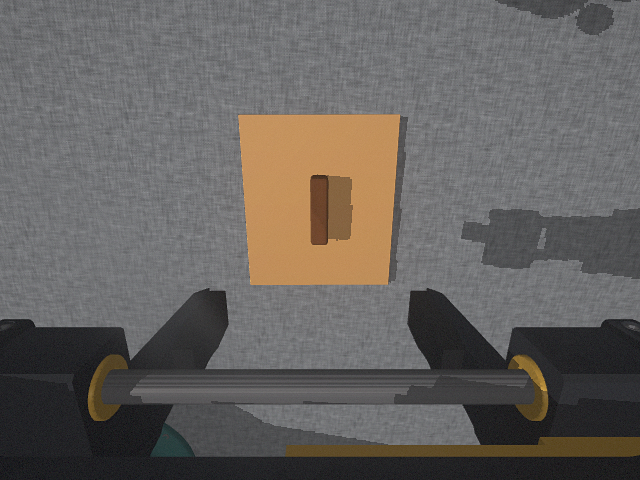

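The lid is centred at about (319,200) with the pull at (319,210), matching the fit. I'll grip the pull.

>>> {"method": "arm_command", "body": {"increments": [[[-0.001,0.0007,0.03,0,0,0],[0,0,0.045,0,0,0],[0,0,0.045,0,0,0],[0,0,0.04,0,0,0],[0,0,0.03,0,0,0],[0,0,0.015,0,0,0],[0,0,0.009,0,0,0],[0,0,0,0,0,0],[0,0,0,0,0,0],[0,0,0,0,0,0]]]}}

```text
clock: 25.6
eef_pos: [0.4128, -0.2742, 0.0396]
tool_rot: [1.0, 0.02, 0.001, 0.001]
ft_force: [-0.6, 0.4, 0.9]
gripper_width: 0.0881
grasp_force: 0.0
```

>>> {"method": "arm_command", "body": {"increments": [[[0,0,0,0,0,0],[0,0,0,0,0,0],[0,0,0,0,0,0],[0,0,0,0,0,0],[0,0,0,0,0,0],[0,0,0,0,0,0],[0,0,0,0,0,0],[0,0,0,0,0,0],[0,0,0,0,0,0]]], "hand": 0.01}}

```text
clock: 26.5
eef_pos: [0.4117, -0.2735, 0.0381]
tool_rot: [1.0, 0.02, -0.0, -0.0]
ft_force: [-0.1, 1.3, 0.7]
gripper_width: 0.0184
grasp_force: 0.6
```

```bash
python3 -c "
from h import *
goto(.4137,.2890,.20,.112)"
```

```text
t 26.5 pos [ 0.4117 -0.2735  0.0381] yaw 0.0393 w 0.0184 down [-1.e-04  2.e-04 -1.e+00] F [-0.1  1.3  0.7] j [-0.64  0.18  2.17  0.    0.8   0.89]
 shift [ 0.0241 -0.562  -0.1618] turn -0.0727
```

>>> {"method": "arm_command", "body": {"increments": [[[0,0,0,0,0,0],[0,0,0,0,0,0],[0,0,-0.02,0,0,0],[0,0,-0.045,0,0,0],[0,0,-0.045,0,0,0],[0,0,-0.045,0,0,0],[0,0,0,0,0,0],[0,0,0,0,0,0]]]}}

```text
clock: 27.3
eef_pos: [0.4121, -0.2739, 0.194]
tool_rot: [1.0, 0.02, 0.001, 0.001]
ft_force: [-0.0, 0.2, -3.3]
gripper_width: 0.0176
grasp_force: 30.0
```

>>> {"method": "arm_command", "body": {"increments": [[[0.001,-0.025,0,0,0,0],[0.0018,-0.0433,0,0,0,0],[0.0018,-0.0433,0,0,0,0],[0.0018,-0.0433,0,0,0,0],[0.0018,-0.0433,0,0,0,0],[0.0018,-0.0433,0,0,0,0],[0.0018,-0.0433,0,0,0,0],[0.0018,-0.0433,0,0,0,0],[0.0018,-0.0433,0,0,0,0],[0.0018,-0.0433,0,0,0,0],[0.0018,-0.0433,0,0,0,0],[0.0018,-0.0433,0,0,0,0],[0.0018,-0.0433,0,0,0,0],[0.001,-0.017,0,0,0,0],[0,0,0,0,0,-0.073],[0,0,0,0,0,0],[0,0,0,0,0,0],[0,0,0,0,0,0],[0,0,0,0,0,0]]]}}

```text
clock: 29.2
eef_pos: [0.4132, 0.2877, 0.1929]
tool_rot: [0.998, 0.055, -0.0, 0.0]
ft_force: [0.0, -0.8, -1.8]
gripper_width: 0.0179
grasp_force: 30.0
```

```bash
python3 -c "
from h import *
S={n:ctrl.snapshot(n) for n in('scene','side','wrist')}
cv2.imwrite('pics/w7.png',np.hstack([S['side']['image'][80:320,60:380],S['scene']['image'][100:340,310:630]]))
np.save('s7.npy',S,allow_pickle=True)
goto(.4137,.2890,.1,.112)"
```

```text
t 29.35 pos [0.4134 0.2881 0.1933] yaw 0.1112 w 0.0176 down [ 2.e-04  1.e-04 -1.e+00] F [ 0.7 -0.1 -2.1] j [ 0.56 -0.01  2.03 -0.    1.12  2.02]
 shift [ 0.0004 -0.0008  0.0933] turn -0.0008
```

View pics/w7.png

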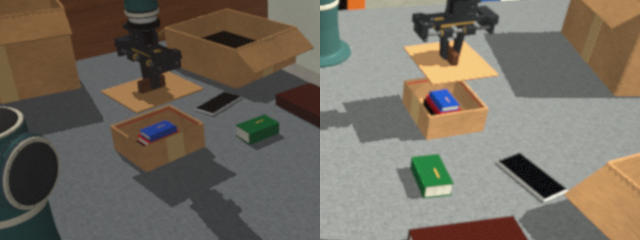

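The lid hangs level above the box, and the pile is visible inside. I'll lower it.

>>> {"method": "arm_command", "body": {"increments": [[[0.0004,-0.0008,0.02,0,0,-0.001],[0,0,0.025,0,0,0],[0,0,0.02,0,0,0],[0,0,0.011,0,0,0],[0,0,0.006,0,0,0],[0,0,0.004,0,0,0],[0,0,0.003,0,0,0],[0,0,0,0,0,0],[0,0,0,0,0,0],[0,0,0,0,0,0]]]}}

```text
clock: 30.35
eef_pos: [0.4139, 0.2896, 0.1048]
tool_rot: [0.998, 0.057, 0.001, -0.0]
ft_force: [0.3, 0.0, -2.4]
gripper_width: 0.0175
grasp_force: 30.0
```

>>> {"method": "arm_command", "body": {"increments": [[[0,0,0.002,0,0,0],[0,0,0.001,0,0,0],[0,0,0.0008,0,0,0],[0,0,0,0,0,0],[0,0,0,0,0,0],[0,0,0,0,0,0]]]}}

```text
clock: 30.95
eef_pos: [0.4135, 0.2893, 0.1004]
tool_rot: [0.998, 0.057, -0.0, 0.0]
ft_force: [0.5, -0.6, -3.3]
gripper_width: 0.0177
grasp_force: 30.0
```

```bash
python3 -c "
from h import *
goto(.4137,.2890,.1001,.112)"
```

```text
t 30.95 pos [0.4135 0.2893 0.1004] yaw 0.1133 w 0.0177 down [-1.e-04 -0.e+00 -1.e+00] F [ 0.5 -0.6 -3.3] j [0.56 0.1  2.11 0.   0.93 2.02]
 shift [0.0001 0.0003 0.0003] turn 0.0013
```

>>> {"method": "arm_command", "body": {"increments": [[[0,0,0.0005,0,0,0],[0,0,0,0,0,0],[0,0,0,0,0,0]]]}}

```text
clock: 31.25
eef_pos: [0.4136, 0.2894, 0.1001]
tool_rot: [0.998, 0.057, 0.0, -0.0]
ft_force: [-1.6, -0.5, 1.1]
gripper_width: 0.018
grasp_force: 30.0
```

>>> {"method": "arm_command", "body": {"increments": [[[0,0,0,0,0,0],[0,0,0,0,0,0],[0,0,0,0,0,0],[0,0,0,0,0,0],[0,0,0,0,0,0],[0,0,0,0,0,0],[0,0,-0.02,0,0,0],[0,0,-0.04,0,0,0],[0,0,-0.045,0,0,0],[0,0,-0.045,0,0,0],[0,0,0,0,0,0],[0,0,0,0,0,0],[0,0,0,0,0,0],[0,0,0,0,0,0]]], "hand": 0.088}}

```text
clock: 32.65
eef_pos: [0.4125, 0.2886, 0.2477]
tool_rot: [0.998, 0.057, -0.002, 0.001]
ft_force: [-0.8, -0.2, -0.7]
gripper_width: 0.0878
grasp_force: 0.0
```

```bash
python3 -c "
from h import *
S={n:ctrl.snapshot(n) for n in('scene','side','wrist')}
z=lambda a:cv2.resize(a,None,fx=2.5,fy=2.5,interpolation=cv2.INTER_CUBIC)
cv2.imwrite('pics/w8.png',np.vstack([np.hstack([z(S['side']['image'][165:265,150:300]),z(S['scene']['image'][150:250,365:515])]),cv2.resize(S['wrist']['image'],(750,340))[:340]]))
w=S['wrist']
print(fit('lid',[(w,(150,40,520,330))],[.4137,.289,.069,.112],False))
print(fit('lid',[(w,(150,40,520,330))],[.4137,.289,.069,.112]))
goto(.4137,.289,.25,.112)"
```

```text
(array([0.4134, 0.2898, 0.114 ]), np.float64(0.003))
(array([0.4133, 0.2899, 0.0687, 0.1132]), np.float64(0.003))
t 32.8 pos [0.4129 0.2889 0.2483] yaw 0.1133 w 0.0879 down [-0.0024 -0.0015 -1.    ] F [-0.5  0.4  0.2] j [ 0.56 -0.05  1.97  0.    1.23  2.02]
 shift [ 0.0008  0.     -0.0017] turn 0.0013
```

View pics/w8.png

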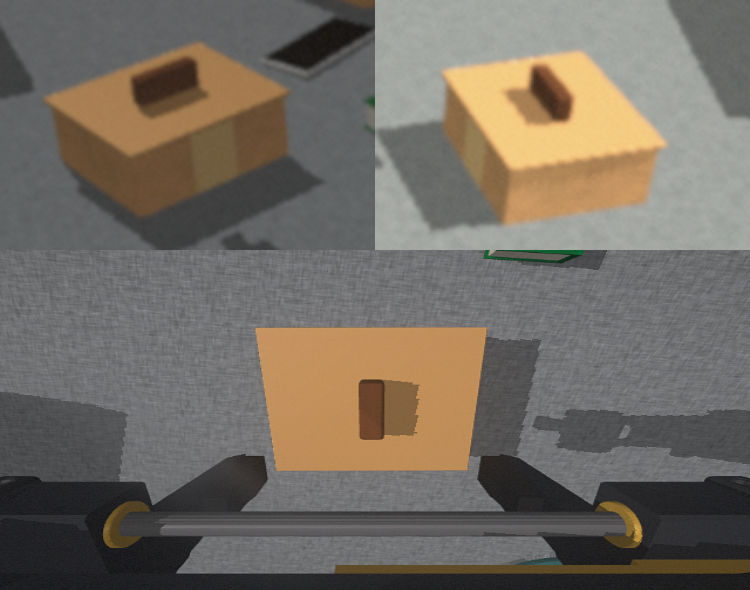

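The lid sits flat on the rim. Its plate underside fits at 68.7 mm against the 69 mm rim, it is centred, and the gripper is clear above it. I'll hand in.

```bash
python3 -c "
from workcell import ctrl
print(ctrl.job_done())"
```

```text
the job is handed in; nothing more can be done
None
```

The black, red and blue books are piled in the middle of the box, each within about 2 mm of centre, the lid is home and released, and the job was handed in at about 33 s (no verdict was returned).

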